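# Unlock the pacemaker stand: hold the catch, slide the bolt

## Robot

A 6-joint arm with a two-finger parallel gripper is mounted at the origin on the work surface. World frame = base frame: x ahead of the robot, y to its left, z up, the work surface at z = 0. Lengths are in m, angles in rad, forces in N, time in s.
With the tool pointing down it reaches from about 0.325 to 1 m from the base axis. Payload 5.1 kg.
Tool frame: the origin (TCP) lies midway between the tips of the shut fingers; the grasp point (between the pads) lies 19 mm behind it; x points along the fingers, y is the direction in which the jaws open and shut, and the axes are right-handed (so a half turn about x gives the same grasp; the last joint's range is limited). The gripper opens to 85 mm and grips with 20 to 120 N. Pads are 22 mm wide; open, the fingers measure 114 mm over their backs; the gripper's body (76 mm by 85 mm) begins 54 mm behind the grasp point. The pads swing forward as they close: fully open they stand 13 mm farther back than shut.
Start: joints at [1.229, 0.124, 1.65, -0, 1.367, -0.083], TCP at [0.166, 0.628, 0.231] pointing down, gripper open.
Joint ranges: [-2.61, 2.61], [-1.02, 2.33], [0.03, 2.71], [-1.35, 4.49], [0.32, 2.68], [-2.91, 2.91]. Speed limits (rad/s): [2.57, 2.57, 3.14, 3.14, 3.14, 3.14].

## Interface

Orientations are given as a rotation vector (axis times angle).
In Python, from workcell import r, vision gives the robot as it stands.
- The arm moves only by the tool move_arm, never from a script. Its argument "targets" is one flat list of numbers, 7 for each row, row after row: the shift along the tool's x, y, z in mm, then the turn, a rotation vector about the tool's x, y, z in rad, then the gripper command: -1 is fully open, 1 is shut, values between are in proportion. In form: [tx, ty, tz, wx, wy, wz, fingers, tx, ty, tz, wx, wy, wz, fingers, ...]. A call has exactly 10 rows; each row shifts and turns the commanded pose from where the row before left it, along the tool's axes as they then stand; what a row does not reach is not made up. A row lasts 1/10 s, in which the tool goes at most 50 mm and 8.59 degrees, less where a joint would pass 70% of its speed; a pose out of reach is approached as far as the arm can. A call with a gripper value outside its range is refused whole. The fingers move at their own pace and stop on an object; "force" is the grip in N (left out, the last holds). Time passes only in rows, so rows that do not move let the fingers close, or fill a call up. It gives the time, the measured TCP pose, the force and the opening at its end, in the units of the state.
- r.get_obs(): the state, without advancing time (a new reading comes with each control period).
- vision.get_image(name): name is "scene" or "side" or "wrist"; returns (picture, depth): 400x640x3 uint8, blue, green, red; 400x640 float32, m along the optical axis (not along the pixel's ray), 0 where there is no reading.
- vision.calibration(name): a dict with "fx", "fy", "cx", "cy" (pixels), "k1" (the pictures are not rectified: a ray, as slopes to the right and down, at radius r is drawn at 1 + k1 r^2 times it, then the intrinsics apply), "R" (3x3) and "t" (3): a world point X has camera coordinates R X + t. Camera axes: x right, y down, z forward; pixel columns grow to the right and rows downward; lengths in m; the calibration is good to about 2 mm. A picture is of the moment at which its call begins: read the wrist's pose just before it. calibration takes no time and is no camera call; for the wrist camera it gives the pose at the moment of the call.
- r.finish_job(): hands the job in, once; it reports no verdict.
The state is a dict: "clock": time; "joints": joint angles; "joint_velocities": joint speeds; "joint_efforts": joint torques, N m; "eef_pos": TCP position; "ee_rot": TCP orientation; "ft_force": force on the tool from outside, world axes, zero at the start; "torque": the same for the moment, N m; "finger_gap": finger opening in m.
Only numpy, scipy, OpenCV 4.12 (cv2) and the standard library are available. Lean on these libraries where they do the work, as an engineer would, in place of code of your own. Each camera call takes 0.05 s, during which the arm holds its last target. There are 200 camera calls.

## Task

Unlock the stand so that the pacemaker cans can be taken out: with one fingertip press the spring safety catch (the long plate beside the bolt) down and keep it down while the other fingertip pushes the bolt by its upright tab all the way to its open end stop. Then let the catch spring back up so that it locks the bolt open, and come away. Leave the cans in their slots, and do not disturb the driver, the magnifier and the lead cap.

Things in the scene. Friction and masses are not known exactly. Their poses are not given: they have to be found in the camera images.
- stand: white acetal stand, fixed; base plate 170 (x) x 227 (y) x 8 mm, from x -66 to +104, y -115 to +112 mm in its own frame. Origin on the worktop. x points from the can slots (x about -30) across the bolt (+10 to +42) to the catch (+74 to +99); y is the way the bolt slides open. All the stand's parts share these axes. The slot block (x -62 to +4) is 30 mm high.
- tab_top (a point): centre of the top edge of the bolt's upright steel push tab, 60 mm above the worktop; moves with the bolt; axes as the stand's; at bolt value 0 it is at x +36, y -15 mm in the stand's frame. The tab is a flat plate 26 mm wide (x), 6 mm thick (y), rising 34 mm from the bolt, with free room for a fingertip on both sides. Push its -y face towards stand +y.
- bolt_bar (a point): point on the top face of the flat steel bolt under the tab's centre, 26 mm above the worktop; moves with the bolt. The bar is 32 mm wide (stand x +10 to +42). Three posts on its can-side edge (x +10 to +16), 40 mm behind, 15 and 70 mm ahead of the tab in y, rise to 55 mm height and carry tongues that cover the cans.
- keeper (a point): top of the keeper beyond the tab's travel, 30 mm above the worktop, at stand x +42, y +62 mm. Two such fixed white keepers, 14 (x) x 10 (y) mm, overhang the bolt's catch-side edge; the other is at y -67 mm.
- catch_top (a point): centre of the top face of the spring catch, a flat steel push plate 25 (x) x 80 (y) x 6 mm; at x +86.5, y -15 mm in the stand's frame, 50.5 mm in x from the tab's centre; 44 mm above the worktop when up, 34 mm fully down; axes as the stand's. It moves straight down and stays level wherever pressed; a fingertip can slide along it while pressing.
- bolt (a joint): bolt position in m: 0 to 0.003 at the start (locked), 0.030 at the open end stop; stays where left, friction about 1.5 N. While the catch is up its tooth stops the bolt's two side ribs at about 0.005 and 0.019; the ribs pass when the catch is pressed more than 0.006. Beyond 0.027 the catch can spring fully up behind the ribs and locks the bolt open.
- catch (a joint): how far the catch is pressed down in m: 0 up, 0.010 fully down at its hard stop. A spring always lifts it: about 2.5 N to start it down, about 6 N fully down
- can0: titanium pacemaker can upright in its slot: flat D-shaped case 46 (stand x) x 7 (stand y) x 40 mm tall, clear header 26 mm wide and 9 mm high on top; 30 g, loose. Origin: centre of its underside, 8 mm above the worktop; its top is 57 mm above the worktop. To be left alone (slot at stand y = -55 mm).
- can1: titanium pacemaker can upright in its slot: flat D-shaped case 46 (stand x) x 7 (stand y) x 40 mm tall, clear header 26 mm wide and 9 mm high on top; 30 g, loose. Origin: centre of its underside, 8 mm above the worktop; its top is 57 mm above the worktop. To be left alone (slot at stand y = 0).
- can2: titanium pacemaker can upright in its slot: flat D-shaped case 46 (stand x) x 7 (stand y) x 40 mm tall, clear header 26 mm wide and 9 mm high on top; 30 g, loose. Origin: centre of its underside, 8 mm above the worktop; its top is 57 mm above the worktop. To be left alone (slot at stand y = +55 mm).
- driver: brushed steel torque driver lying on the worktop on the catch side of the stand, 155 mm long, 24 mm thick, along its own x; origin on the worktop under it, 70 mm from the handle's end. To be left alone.
- magnifier: domed glass magnifier puck, 60 mm diameter, 27 mm high, on the worktop; origin: centre of its underside. To be left alone.
- lead_cap: orange silicone lead cap standing on the worktop, 18 mm diameter at its foot, 27 mm high; origin: centre of its underside. To be left alone.

How it is judged:
On the way, in this order (a step that is already met when the one before it is completed fails the run):
1. the catch is pressed down (more than 6 mm) while the bolt is still locked (value of joint catch above 0.006 m and value of joint bolt below 0.008 m), for 0.1 s.
2. the bolt has reached its open end (27.5 mm or more) with the catch still held down (value of joint bolt above 0.0275 m and value of joint catch above 0.005 m), for 0.1 s.
At the end, for the whole second after the job is handed in: The bolt is open (27.5 mm or more of 30) and at rest, the catch has sprung back up (pressed less than 2 mm), each can is within 7 mm and each bystander within 12 mm of where it was (value of joint bolt above 0.0275 m and value of joint catch below 0.002 m and velocity of joint bolt below 0.005 m/s and not (distance of can0 from where it was at the start of the episode above 0.007 m) and not (distance of can1 from where it was at the start of the episode above 0.007 m) and not (distance of can2 from where it was at the start of the episode above 0.007 m) and not (distance of driver from where it was at the start of the episode above 0.012 m) and not (distance of magnifier from where it was at the start of the episode above 0.012 m) and not (distance of lead_cap from where it was at the start of the episode above 0.012 m)); the robot touches nothing.
It fails at once if the catch comes up while the bolt is part-way (between 9 and 25 mm) (value of joint bolt between 0.009 and 0.025 m and value of joint catch below 0.003 m).
It fails at once if a can is lifted or shifted by more than 7 mm (distance of any of can0, can1, can2 from where it was at the start of the episode above 0.007 m).
It fails at once if the driver, magnifier or lead cap is moved by more than 12 mm (distance of any of driver, magnifier, lead_cap from where it was at the start of the episode above 0.012 m).
It also fails if it takes over 35 s, if anything falls off the work surface, if the arm or the gripper's body presses on something with over 40 N, if the wrist force passes 120 N, or if a joint passes its speed limit or range.

## Working session

There is one attempt and no reset: what is moved stays moved. The work goes in short steps, Python scripts to look and compute and a tool call to move; the robot and the scene stay as the last step left them, time stands still between calls to the robot, and variables do not carry over. Pictures are saved under pics/ and viewed, about 8 in all and at most 12, crops included, and the job is handed in when it is done.

Besides the shell and the picture viewer there is one more tool, called after "Emit:" as name(argument=value, ...) on one line, values as JSON. move_arm: Moves the arm, as the interface text tells. Its arguments: {"type":"object","properties":{"targets":{"type":"array","items":{"type":"number"}},"force":{"type":"number"}},"required":["targets"]}

```bash
mkdir -p pics; ls; cat > h.py <<'E'
import numpy as np, cv2
from workcell import r, vision
from scipy.spatial.transform import Rotation as Ro
def grab(n):
    c=vision.calibration(n); im,d=vision.get_image(n); np.savez(''+n+'.npz',im=im,d=d,**{k:np.array(v) for k,v in c.items()}); return im,d,c
def load(n): 
    z=np.load(''+n+'.npz'); return z['im'],z['d'],{k:z[k] for k in ('fx','fy','cx','cy','k1','R','t')}
def slopes(c,u,v):
    xd=(np.asarray(u,float)-c['cx'])/c['fx']; yd=(np.asarray(v,float)-c['cy'])/c['fy']; x,y=xd,yd
    for _ in range(10):
        s=1+c['k1']*(x*x+y*y); x,y=xd/s,yd/s
    return x,y
def plane(c,u,v,z):
    x,y=slopes(c,u,v); R=np.array(c['R']);o=-R.T@c['t']; d=np.stack([x,y,np.ones_like(x)],-1)@R
    return o+d*((z-o[2])/d[...,2])[...,None]
def pts(c,d):
    v,u=np.mgrid[:d.shape[0],:d.shape[1]]; x,y=slopes(c,u,v); P=np.stack([x*d,y*d,d],-1)
    return (P-np.array(c['t']))@np.array(c['R'])
def proj(c,P):
    q=np.atleast_2d(P)@np.array(c['R']).T+c['t']; x,y=q[:,0]/q[:,2],q[:,1]/q[:,2]; s=1+c['k1']*(x*x+y*y)
    return np.stack([c['fx']*x*s+c['cx'],c['fy']*y*s+c['cy']],-1)
E
python3 - <<'E'
from h import *
o=r.get_obs(); print(o)
for n in('scene','side','wrist'):
    im,d,c=grab(n); cv2.imwrite(f'pics/{n}0.png',im); print(n,-np.array(c['R']).T@c['t'],c['fx'],c['k1'])
E
```

```text
pics
{'clock': 0.0, 'joints': array([ 1.22941566e+00,  1.24533082e-01,  1.65168162e+00, -7.82606660e-06,
        1.36748414e+00, -8.25484006e-02]), 'joint_velocities': array([-0.00276104, -0.00105953, -0.00190445, -0.00146095, -0.00017968,
        0.00069263]), 'joint_efforts': array([ 2.18880763e-03, -4.23612356e+01, -3.65456629e+01,  4.86916440e-05,
        6.87083069e-03, -9.94575942e-06]), 'eef_pos': array([0.16616155, 0.62777208, 0.2300304 ]), 'ee_rot': array([ 0.20157245,  1.56166513, -0.20481695]), 'ft_force': array([ 1.04553312,  0.92208851, -0.08327687]), 'torque': array([ 0.00803281,  0.05568199, -0.0176834 ]), 'finger_gap': 0.08538381392638765}
scene [0.86653718 0.32497186 0.68524992] 389.99740979162175 0.01704290341959891
side [0.53200259 0.6074853  0.73492018] 459.84024308264134 -0.0677521769743492
wrist [0.10091883 0.64508427 0.3726837 ] 315.5251929082648 -0.0032233264698195486
```

View pics/scene0.png

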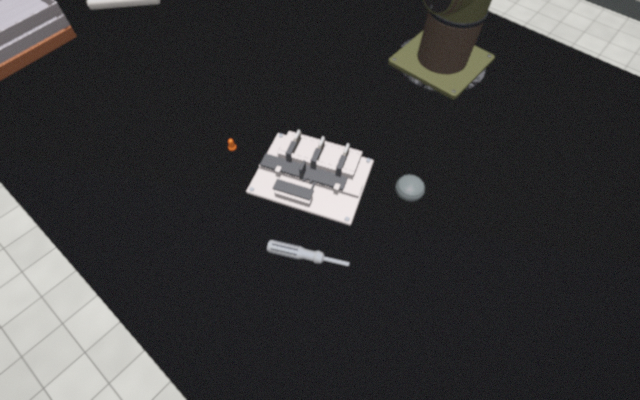

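View pics/wrist0.png

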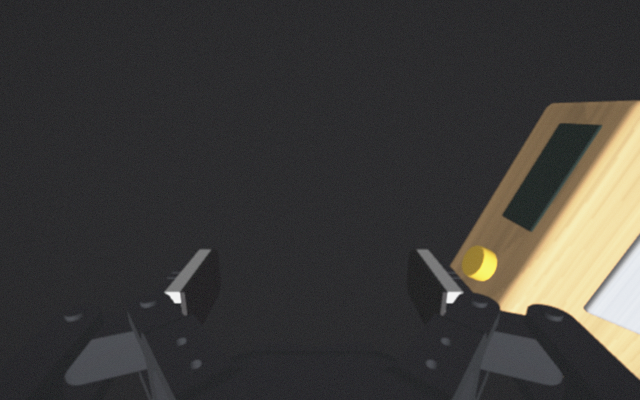

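The scene picture shows the stand around (310,175), with the catch plate at (293,190), tab at (303,170), keepers at (278,170) and (337,187), and driver at (308,253). The magnifier is at (410,187) and the lead cap at (231,145). The wrist camera sees only the bench and a box.

```bash
python3 - <<'E'
from h import *
im,d,c=load('side'); s=cv2.resize(im,None,fx=1.25,fy=1.25); cv2.imwrite('pics/side0b.png',s)
for n in('scene','side'):
    im,d,c=load(n)
    P=pts(c,d); g=im.min(-1)
    m=((g>120)&(P[...,2]>-.02)&(P[...,2]<.07)&(np.hypot(P[...,0],P[...,1])<.8)&(np.hypot(P[...,0],P[...,1])>.25)&(d>0)).astype(np.uint8)
    k,l,st,ce=cv2.connectedComponentsWithStats(m)
    for i in range(1,k):
        if st[i,4]>40: print(n,st[i],ce[i],P[l==i].mean(0))
    i=1+st[1:,4].argmax()
    cn=max(cv2.findContours((l==i).astype(np.uint8),0,1)[0],key=cv2.contourArea)
    h=cv2.convexHull(cn)[:,0]; W=plane(c,h[:,0],h[:,1],.008)
    a=cv2.approxPolyDP(cv2.convexHull(cn),6,True)[:,0]; print(a.tolist()); print(plane(c,a[:,0],a[:,1],.008).round(4))
E
```

```text
scene [ 246  130  128   95 6994] [313.07663712 176.50814984] [0.51635845 0.00746775 0.02037566]
scene [399 175  25  22 408] [410.74019608 185.44117647] [0.4008924  0.17383542 0.02182118]
scene [267 240  82  26 742] [300.46361186 252.39892183] [0.66010446 0.10514482 0.01820933]
[[277, 133], [299, 130], [348, 143], [373, 160], [350, 224], [246, 191]]
[[ 4.752e-01 -1.401e-01  8.000e-03]
 [ 4.349e-01 -1.090e-01  8.000e-03]
 [ 3.896e-01 -4.000e-04  8.000e-03]
 [ 3.905e-01  7.090e-02  8.000e-03]
 [ 5.476e-01  1.334e-01  8.000e-03]
 [ 6.307e-01 -7.620e-02  8.000e-03]]
side [ 298  148  114  100 6328] [352.72661188 198.38811631] [0.50826815 0.0222296  0.01987376]
side [258 201  33  66 580] [272.9        228.24137931] [0.65648096 0.10964588 0.01867668]
side [397 256  29  25 558] [411.27598566 268.15232975] [0.39654447 0.17665214 0.02123621]
[[371, 148], [411, 226], [330, 247], [298, 163]]
[[ 0.4719 -0.1343  0.008 ]
 [ 0.3909  0.0737  0.008 ]
 [ 0.5451  0.136   0.008 ]
 [ 0.6292 -0.0731  0.008 ]]
```

View pics/side0b.png

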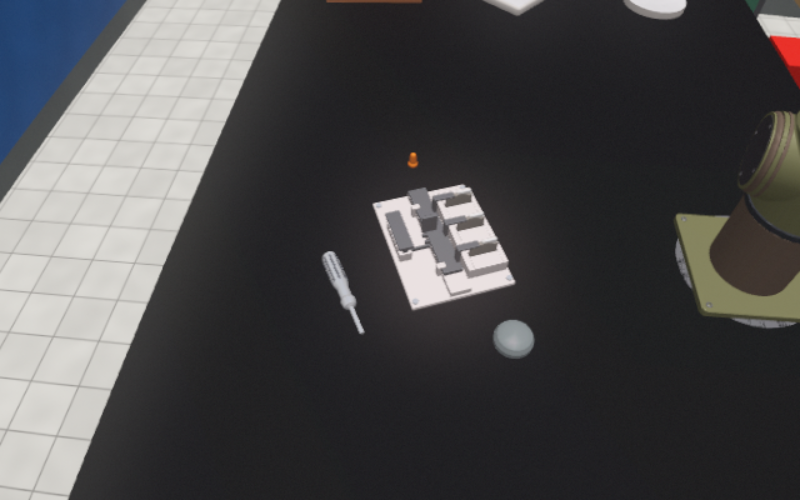

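The side view agrees: stand at yaw of about 21.7°, with the catch on the driver side. Next I work out the stand frame and the approach move.

```bash
cat >> h.py <<'E'
YAW=np.radians(21.7); O=np.array([.4918,-.0066,0])
Rs=Ro.from_euler('z',YAW).as_matrix()
def S(x,y,z): return O+Rs@(np.array([x,y,z])/1000)
E
python3 - <<'E'
from h import *
o=r.get_obs(); A=Ro.from_rotvec(o['ee_rot']); M=A.as_matrix(); print(M.round(3)); c=vision.calibration('wrist')
print('cam in tool', M.T@((-np.array(c['R']).T@c['t'])-o['eef_pos']), 'optical', M.T@np.array(c['R'])[2])
for s in(1,-1):
    x=np.array([0,0,-1.]);y=s*Rs[:,0];T=np.stack([x,y,np.cross(x,y)],1)
    print(s,(A.inv()*Ro.from_matrix(T)).as_rotvec())
t=S(61,-33,160); print(t, M.T@(t-o['eef_pos'])*1000)
for n in [(36,-15,60),(86.5,-15,44),(42,62,30),(42,-67,30)]:
    print(n,S(*n).round(4),[proj(load(k)[2],S(*n))[0].round(1).tolist() for k in('scene','side')])
E
```

```text
[[-0.001  0.256  0.967]
 [-0.002  0.967 -0.256]
 [-1.    -0.002 -0.   ]]
cam in tool [-0.14252699 -0.00028396 -0.06750577] optical [ 9.62614649e-01 -1.54116638e-04  2.70874534e-01]
1 [9.33325664e-01 6.54299563e-04 1.59174554e-03]
-1 [-2.20826616e+00 -1.89726655e-03  7.79886386e-04]
[ 0.56067873 -0.01470682  0.16      ] [  71.09669798 -520.16943439  545.78650717]
(36, -15, 60) [ 0.5308 -0.0072  0.06  ] [[302.6, 164.8], [342.9, 172.4]]
(86.5, -15, 44) [0.5777 0.0114 0.044 ] [[293.6, 189.0], [318.5, 183.2]]
(42, 62, 30) [0.5079 0.0665 0.03  ] [[337.5, 186.5], [352.0, 212.0]]
(42, -67, 30) [ 0.5556 -0.0533  0.03  ] [[278.6, 168.8], [331.6, 165.0]]
```

Emit:
move_arm(targets=[0, -32.5, 34, 0, 0, 0, 0.06, 0, -32.5, 34, 0, 0, 0, 0.06, 0, -32.5, 34, 0, 0, 0, 0.06, 0, -32.5, 34, 0, 0, 0, 0.06, 0, -32.5, 34, 0, 0, 0, 0.06, 0, -32.5, 34, 0, 0, 0, 0.06, 0, -32.5, 34, 0, 0, 0, 0.06, 0, -32.5, 34, 0, 0, 0, 0.06, 0, -32.5, 34, 0, 0, 0, 0.06, 0, -32.5, 34, 0, 0, 0, 0.06])

```text
clock: 1.15
eef_pos: [0.4123, 0.2254, 0.2312]
ee_rot: [0.203, 1.561, -0.203]
ft_force: [0.5, 0.6, 0.3]
finger_gap: 0.0403
```

Emit:
move_arm(targets=[0, -32.5, 34, 0, 0, 0, 0.06, 0, -32.5, 34, 0, 0, 0, 0.06, 0, -32.5, 34, 0, 0, 0, 0.06, 0, -32.5, 34, 0, 0, 0, 0.06, 0, -32.5, 34, 0, 0, 0, 0.06, 0, -32.5, 34, 0, 0, 0, 0.06, 0, 0, 0, 0.13, 0, 0, 0.06, 0, 0, 0, 0.13, 0, 0, 0.06, 0, 0, 0, 0.13, 0, 0, 0.06, 0, 0, 0, 0.13, 0, 0, 0.06])

```text
clock: 2.15
eef_pos: [0.559, -0.0138, 0.2308]
ee_rot: [0.613, 1.483, -0.614]
ft_force: [0.3, 0.6, -0.1]
finger_gap: 0.0401
```

Emit:
move_arm(targets=[10, 0, 0, 0.13, 0, 0, 0.06, 10, 0, 0, 0.13, 0, 0, 0.06, 10, 0, 0, 0.13, 0, 0, 0.06, 10, 0, 0, 0.02, 0, 0, 0.06, 10, 0, 0, 0, 0, 0, 0.06, 10, 0, 0, 0, 0, 0, 0.06, 10, 0, 0, 0, 0, 0, 0.06, 0, 0, 0, 0, 0, 0, 0.06, 0, 0, 0, 0, 0, 0, 0.06, 0, 0, 0, 0, 0, 0, 0.06])

```text
clock: 3.15
eef_pos: [0.5596, -0.0136, 0.1619]
ee_rot: [0.923, 1.365, -0.923]
ft_force: [-0.3, -0.3, 0.4]
finger_gap: 0.0406
```

```bash
cat >> h.py <<'E'
def st(o):
    M=Ro.from_rotvec(o['ee_rot']).as_matrix()
    print('t',o['clock'],'TCP stand mm',(Rs.T@(o['eef_pos']-O)*1000).round(1),'ytool in stand',(Rs.T@M[:,1]).round(3),'x',(Rs.T@M[:,0]).round(3),'gap',o['finger_gap'],'F',(Rs.T@o['ft_force']).round(2))
E
python3 - <<'E'
from h import *
st(r.get_obs()); im,d,c=grab('wrist')
ov=im.copy()
for n in [(36,-15,60),(86.5,-15,44),(42,62,30),(42,-67,30),(74,-55,44),(99,-55,44),(74,25,44),(99,25,44),(23,-18,60),(49,-18,60)]:
    p=proj(c,S(*n))[0]; cv2.circle(ov,(int(p[0]),int(p[1])),2,(0,0,255),-1)
cv2.imwrite('pics/w1.png',cv2.resize(ov,None,fx=1.25,fy=1.25))
E
```

```text
t 3.15 TCP stand mm [ 60.4 -31.6 161.9] ytool in stand [1.    0.004 0.001] x [ 0.001 -0.001 -1.   ] gap 0.040599273261685664 F [-0.43 -0.15  0.38]
```

View pics/w1.png

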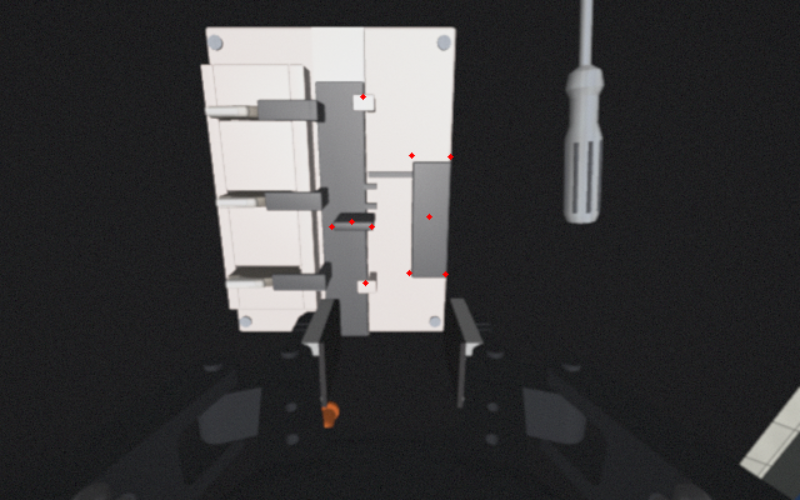

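The overlay is 2–4 mm off in y and about 1.5 mm in x, so I shift the frame by (+1.5, -3) mm. The left finger goes behind the tab at (350,222) and the right finger over the catch at (430,220). Lowering now.

Emit:
move_arm(targets=[10, 1.6, 8.4, 0, 0, 0, 0.06, 20, 0, 0, 0, 0, 0, 0.06, 20, 0, 0, 0, 0, 0, 0.06, 20, 0, 0, 0, 0, 0, 0.06, 15, 0, 0, 0, 0, 0, 0.06, 10, 0, 0, 0, 0, 0, 0.06, 6, 0, 0, 0, 0, 0, 0.06, 4, 0, 0, 0, 0, 0, 0.06, 0, 0, 0, 0, 0, 0, 0.06, 0, 0, 0, 0, 0, 0, 0.06])

```text
clock: 4.2
eef_pos: [0.5644, -0.0208, 0.0571]
ee_rot: [0.924, 1.365, -0.923]
ft_force: [0.2, -0.7, 0.1]
finger_gap: 0.0403
```

```bash
sed -i 's/^def S(/O=O+Rs@np.array([.0015,-.003,0])\ndef S(/' h.py; python3 - <<'E'
from h import *
st(r.get_obs()); im,d,c=grab('wrist')
ov=im.copy()
for n in [(36,-15,60),(86.5,-15,44),(74,-55,44),(99,-55,44),(74,25,44),(99,25,44),(23,-18,60),(49,-18,60)]:
    p=proj(c,S(*n))[0]; cv2.circle(ov,(int(p[0]),int(p[1])),2,(0,0,255),-1)
cv2.imwrite('pics/w2.png',cv2.resize(ov,None,fx=1.25,fy=1.25))
E
```

```text
t 4.2 TCP stand mm [ 60.7 -37.1  57.1] ytool in stand [1.    0.003 0.001] x [ 0.001 -0.001 -1.   ] gap 0.040320613478534634 F [-0.1  -0.75  0.09]
```

View pics/w2.png

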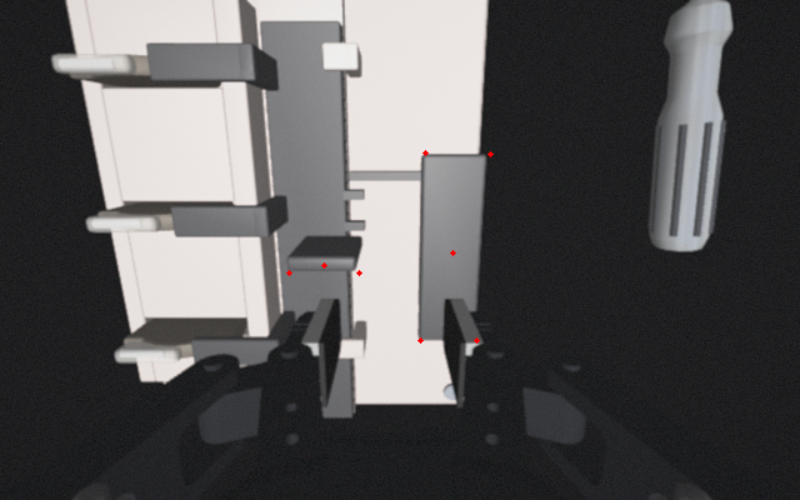

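Both fingertips are placed well: the left one behind the tab (tab at y≈264, tip at y≈300–345), and the right one above the catch, about 10 px inside its edges. Pressing down in steps.

Emit:
move_arm(targets=[3, 0, 0, 0, 0, 0, 0.06, 3, 0, 0, 0, 0, 0, 0.06, 3, 0, 0, 0, 0, 0, 0.06, 3, 0, 0, 0, 0, 0, 0.06, 2, 0, 0, 0, 0, 0, 0.06, 2, 0, 0, 0, 0, 0, 0.06, 1, 0, 0, 0, 0, 0, 0.06, 0, 0, 0, 0, 0, 0, 0.06, 0, 0, 0, 0, 0, 0, 0.06, 0, 0, 0, 0, 0, 0, 0.06])

```text
clock: 5.25
eef_pos: [0.5636, -0.0207, 0.0394]
ee_rot: [0.923, 1.366, -0.923]
ft_force: [-3.0, 0.2, 4.0]
finger_gap: 0.0402
```

Emit:
move_arm(targets=[1, 0, 0, 0, 0, 0, 0.06, 1, 0, 0, 0, 0, 0, 0.06, 1, 0, 0, 0, 0, 0, 0.06, 0.5, 0, 0, 0, 0, 0, 0.06, 0, 0, 0, 0, 0, 0, 0.06, 0, 0, 0, 0, 0, 0, 0.06, 0, 0, 0, 0, 0, 0, 0.06, 0, 0, 0, 0, 0, 0, 0.06, 0, 0, 0, 0, 0, 0, 0.06, 0, 0, 0, 0, 0, 0, 0.06])

```text
clock: 6.25
eef_pos: [0.5638, -0.0208, 0.0359]
ee_rot: [0.923, 1.366, -0.923]
ft_force: [-3.1, 0.2, 5.0]
finger_gap: 0.0401
```

```bash
python3 - <<'E'
from h import *
st(r.get_obs()); im,d,c=grab('wrist'); st(r.get_obs())
P=(pts(c,d)-O)@Rs*1000
# catch top height, tab +y side, per stand xy
for nm,(a,b,e,f) in {'catch':(78,95,0,18),'bar':(20,38,20,40)}.items():
    m=(P[...,0]>a)&(P[...,0]<b)&(P[...,1]>e)&(P[...,1]<f)&(d>0); print(nm,m.sum(),np.percentile(P[...,2][m],[10,50,90]).round(1))
m=(P[...,2]>56)&(P[...,2]<66)&(P[...,0]>20)&(P[...,0]<52)&(P[...,1]>-30)&(P[...,1]<20);print('tab y',np.percentile(P[...,1][m],[5,50,95]),m.sum())
s=cv2.resize(im,None,fx=1.25,fy=1.25); cv2.imwrite('pics/w3.png',s)
E
```

```text
t 6.25 TCP stand mm [ 60.2 -36.8  35.9] ytool in stand [1.    0.003 0.   ] x [ 0. -0. -1.] gap 0.040142692793046754 F [-2.79  1.32  5.01]
t 6.3 TCP stand mm [ 60.2 -36.8  35.8] ytool in stand [1.    0.003 0.   ] x [ 0. -0. -1.] gap 0.03999032986768976 F [-3.01  2.19  4.12]
catch 1496 [36.8 37.7 39.9]
bar 1732 [25.1 25.9 26.8]
tab y [-26.9646655  -14.32397976 -11.44262678] 1244
```

View pics/w3.png

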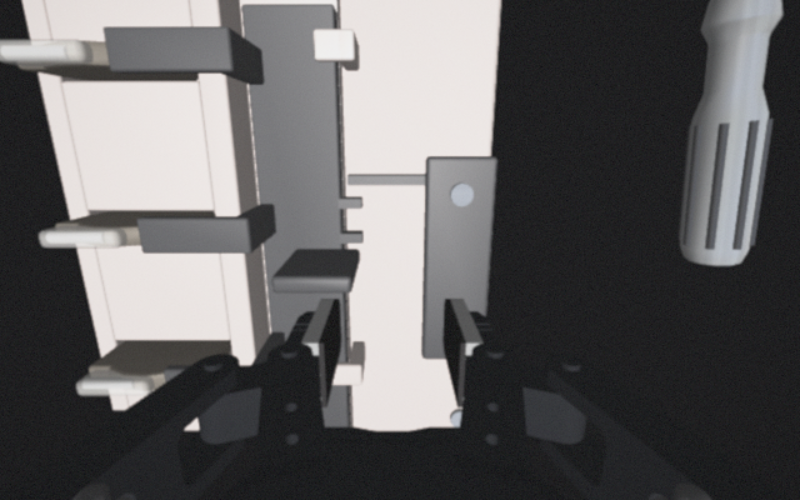

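The catch top now reads 37.7 mm (about 6.3 mm pressed). The left tip is still clear of the tab, and the bolt has not moved. Pressing 2.5 mm further, then holding.

Emit:
move_arm(targets=[1, 0, 0, 0, 0, 0, 0.06, 1, 0, 0, 0, 0, 0, 0.06, 0.5, 0, 0, 0, 0, 0, 0.06, 0, 0, 0, 0, 0, 0, 0.06, 0, 0, 0, 0, 0, 0, 0.06, 0, 0, 0, 0, 0, 0, 0.06, 0, 0, 0, 0, 0, 0, 0.06, 0, 0, 0, 0, 0, 0, 0.06, 0, 0, 0, 0, 0, 0, 0.06, 0, 0, 0, 0, 0, 0, 0.06])

```text
clock: 7.3
eef_pos: [0.5638, -0.0207, 0.0334]
ee_rot: [0.923, 1.366, -0.923]
ft_force: [-3.4, 0.6, 5.9]
finger_gap: 0.0403
```

```bash
cat > m.py <<'E'
from h import *
st(r.get_obs()); im,d,c=grab('wrist')
P=(pts(c,d)-O)@Rs*1000
m=(P[...,0]>78)&(P[...,0]<95)&(P[...,1]>13)&(P[...,1]<20)&(d>0); print('catch z',m.sum(),np.median(P[...,2][m]).round(1))
m=(P[...,2]>57)&(P[...,2]<64)&(P[...,0]>26)&(P[...,0]<46)&(P[...,1]>-24)&(P[...,1]<35);print('tab y',np.percentile(P[...,1][m],[5,50,95]).round(1),m.sum())
m=(P[...,2]>23)&(P[...,2]<29)&(P[...,0]>20)&(P[...,0]<32)&(P[...,1]>20)&(P[...,1]<140)&(im.max(-1)<140);print('bar end y',np.percentile(P[...,1][m],99).round(1),m.sum())
E
python3 m.py
```

```text
t 7.3 TCP stand mm [ 60.2 -36.8  33.4] ytool in stand [1.    0.003 0.   ] x [ 0.  0. -1.] gap 0.04027654466987192 F [-2.91  1.75  5.87]
catch z 638 35.3
tab y [-16.8 -13.8 -11.4] 793
bar end y 74.5 3585
```

Emit:
move_arm(targets=[0, 0, -3, 0, 0, 0, 0.06, 0, 0, -3, 0, 0, 0, 0.06, 0, 0, -3, 0, 0, 0, 0.06, 0, 0, -2, 0, 0, 0, 0.06, 0, 0, -2, 0, 0, 0, 0.06, 0, 0, -2, 0, 0, 0, 0.06, 0, 0, -2, 0, 0, 0, 0.06, 0, 0, -2, 0, 0, 0, 0.06, 0, 0, 0, 0, 0, 0, 0.06, 0, 0, 0, 0, 0, 0, 0.06])

```text
clock: 8.35
eef_pos: [0.5591, -0.0042, 0.0347]
ee_rot: [0.924, 1.36, -0.921]
ft_force: [2.0, -4.2, 5.4]
finger_gap: 0.0402
```

```bash
python3 m.py
```

```text
t 8.35 TCP stand mm [ 61.9 -19.6  34.7] ytool in stand [1.    0.003 0.005] x [ 0.005 -0.004 -1.   ] gap 0.04019579722187659 F [ 0.32 -4.69  5.4 ]
catch z 581 36.6
tab y [-16.6  -6.8  -3.4] 1032
bar end y 82.7 3428
```

Emit:
move_arm(targets=[1, 0, 0, 0, 0, 0, 0.06, 0, 0, -2, 0, 0, 0, 0.06, 0, 0, -2, 0, 0, 0, 0.06, 0.2, 0, -2, 0, 0, 0, 0.06, 0, 0, -2, 0, 0, 0, 0.06, 0.2, 0, -2, 0, 0, 0, 0.06, 0, 0, -2, 0, 0, 0, 0.06, 0, 0, 0, 0, 0, 0, 0.06, 0, 0, 0, 0, 0, 0, 0.06, 0, 0, 0, 0, 0, 0, 0.06])

```text
clock: 9.4
eef_pos: [0.5547, 0.0069, 0.0334]
ee_rot: [0.924, 1.36, -0.921]
ft_force: [1.2, -3.8, 5.7]
finger_gap: 0.0402
```

```bash
python3 m.py
```

```text
t 9.4 TCP stand mm [61.9 -7.7 33.4] ytool in stand [1.    0.003 0.005] x [ 0.005 -0.004 -1.   ] gap 0.04019821063519945 F [-0.3  -4.02  5.7 ]
catch z 580 35.4
tab y [-10.3   4.9   8.4] 1095
bar end y 94.2 4307
```

Emit:
move_arm(targets=[0.3, 0, -2, 0, 0, 0, 0.06, 0, 0, -2, 0, 0, 0, 0.06, 0, 0, -2, 0, 0, 0, 0.06, 0, 0, -1, 0, 0, 0, 0.06, 0, 0, -1, 0, 0, 0, 0.06, 0, 0, -1, 0, 0, 0, 0.06, 0, 0, 0, 0, 0, 0, 0.06, 0, 0, 0, 0, 0, 0, 0.06, 0, 0, 0, 0, 0, 0, 0.06, 0, 0, 0, 0, 0, 0, 0.06])

```text
clock: 10.45
eef_pos: [0.5514, 0.0151, 0.0332]
ee_rot: [0.924, 1.36, -0.921]
ft_force: [1.6, -5.1, 5.6]
finger_gap: 0.04
```

```bash
python3 m.py
```

```text
t 10.45 TCP stand mm [61.9  1.1 33.2] ytool in stand [1.    0.003 0.005] x [ 0.005 -0.004 -1.   ] gap 0.04004222211082007 F [-0.45 -5.34  5.58]
catch z 3828 110.8
tab y [-2.2 13.7 17.3] 1131
bar end y 102.9 4783
```

Emit:
move_arm(targets=[0, 0, -1, 0, 0, 0, 0.06, 0, 0, -1, 0, 0, 0, 0.06, 0, 0, -1, 0, 0, 0, 0.06, 0, 0, -1, 0, 0, 0, 0.06, 0, 0, 0, 0, 0, 0, 0.06, 0, 0, 0, 0, 0, 0, 0.06, 0, 0, 0, 0, 0, 0, 0.06, 0, 0, 0, 0, 0, 0, 0.06, 0, 0, 0, 0, 0, 0, 0.06, 0, 0, 0, 0, 0, 0, 0.06])

```text
clock: 11.5
eef_pos: [0.5512, 0.0159, 0.0334]
ee_rot: [0.919, 1.354, -0.922]
ft_force: [5.1, -16.5, 2.0]
finger_gap: 0.0401
```

```bash
python3 m.py; python3 -c "
import cv2;from h import *
im,d,c=load('wrist');cv2.imwrite('pics/w4.png',cv2.resize(im,None,fx=1.25,fy=1.25))"
```

```text
t 11.5 TCP stand mm [62.   1.9 33.4] ytool in stand [1.    0.005 0.005] x [ 0.005 -0.011 -1.   ] gap 0.040090528181287846 F [ -1.39 -17.19   2.03]
catch z 4432 105.8
tab y [-0.9 14.4 17.9] 1093
bar end y 103.9 4833
```

View pics/w4.png

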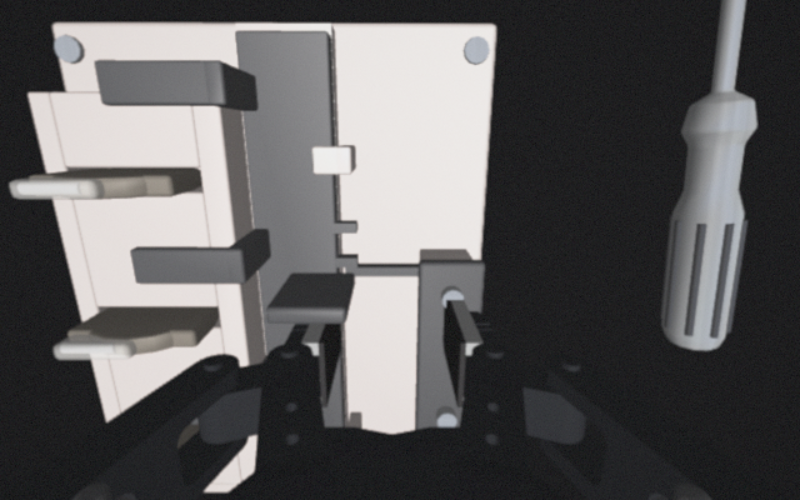

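```bash
python3 - <<'E'
from h import *
im,d,c=load('wrist'); P=(pts(c,d)-O)@Rs*1000
for y in range(0,30,3):
    m=(P[...,0]>75)&(P[...,0]<80)&(P[...,1]>y)&(P[...,1]<y+3)&(d>0)&(P[...,2]<50); print(y,m.sum(),np.median(P[...,2][m]).round(1))
E
```

```text
0 58 35.1
3 63 35.2
6 53 35.1
9 58 35.2
12 59 35.2
15 62 35.0
18 63 35.1
21 178 21.5
24 92 9.2
27 46 7.9
```

The catch top is at 35.1 mm (about 8.9 mm down), and the bolt is at its end stop: about 29 mm of travel and 17 N of resistance. Backing off the tab slightly, then rising.

Emit:
move_arm(targets=[0, 0, 2, 0, 0, 0, 0.06, 0, 0, 2, 0, 0, 0, 0.06, 0, 0, 2, 0, 0, 0, 0.06, -3, 0, 0, 0, 0, 0, 0.06, -3, 0, 0, 0, 0, 0, 0.06, -3, 0, 0, 0, 0, 0, 0.06, -5, 0, 0, 0, 0, 0, 0.06, -10, 0, 0, 0, 0, 0, 0.06, -20, 0, 0, 0, 0, 0, 0.06, -30, 0, 0, 0, 0, 0, 0.06])

```text
clock: 12.55
eef_pos: [0.5468, 0.0144, 0.1037]
ee_rot: [0.921, 1.372, -0.928]
ft_force: [0.6, -0.1, 1.6]
finger_gap: 0.0403
```

Emit:
move_arm(targets=[-30, 0, 0, 0, 0, 0, 0.06, -30, 0, 0, 0, 0, 0, 0.06, -20, 0, 0, 0, 0, 0, 0.06, 0, 0, 20, 0, 0, 0, 0.06, 0, 0, 20, 0, 0, 0, 0.06, 0, 0, 0, 0, 0, 0, 0.06, 0, 0, 0, 0, 0, 0, 0.06, 0, 0, 0, 0, 0, 0, 0.06, 0, 0, 0, 0, 0, 0, 0.06, 0, 0, 0, 0, 0, 0, 0.06])

```text
clock: 13.55
eef_pos: [0.5642, -0.0221, 0.1855]
ee_rot: [0.923, 1.367, -0.923]
ft_force: [-1.1, 0.0, -0.2]
finger_gap: 0.04
```

```bash
python3 m.py; python3 - <<'E'
from h import *
im,d,c=load('wrist');cv2.imwrite('pics/w5.png',cv2.resize(im,None,fx=1.25,fy=1.25))
P=(pts(c,d)-O)@Rs*1000
m=(P[...,0]>78)&(P[...,0]<95)&(P[...,1]>-45)&(P[...,1]<15)&(d>0); print('catch',np.percentile(P[...,2][m],[10,50,90]),m.sum())
for n in('scene','side'):
    a=load(n)[0]; b,_,_=grab(n); df=cv2.absdiff(a,b).max(-1)
    for nm,w in {'driver':(.660,.105),'mag':(.4,.174)}.items():
        u,v=proj(load(n)[2],np.array([w[0],w[1],.015]))[0].astype(int); q=df[v-18:v+18,u-22:u+22]; print(n,nm,(q>50).sum())
    f=[]
    for x in(a,b):
        h=cv2.cvtColor(x,cv2.COLOR_BGR2HSV); k=((h[...,0]<14)&(h[...,1]>170)&(h[...,2]>120)).astype(np.uint8); k[:120]=0;k[200:]=0;k[:,:200]=0;k[:,400:]=0; f.append(np.argwhere(k).mean(0).round(1))
    print('cap',f)
E
```

```text
t 13.55 TCP stand mm [ 60.1 -38.2 185.5] ytool in stand [ 1.     0.004 -0.   ] x [-0.  0. -1.] gap 0.040048995617127575 F [-0.97  0.43 -0.18]
catch z 149 43.9
tab y [12.3 14.8 17.2] 167
bar end y 84.0 657
catch [ 44.082099   237.84481872 274.797715  ] 7112
scene driver 0
scene mag 0
cap [array([144.8, 231.2]), array([144.8, 231.2])]
side driver 0
side mag 0
cap [array([128.6, 329.7]), array([128.6, 329.8])]
```

View pics/w5.png

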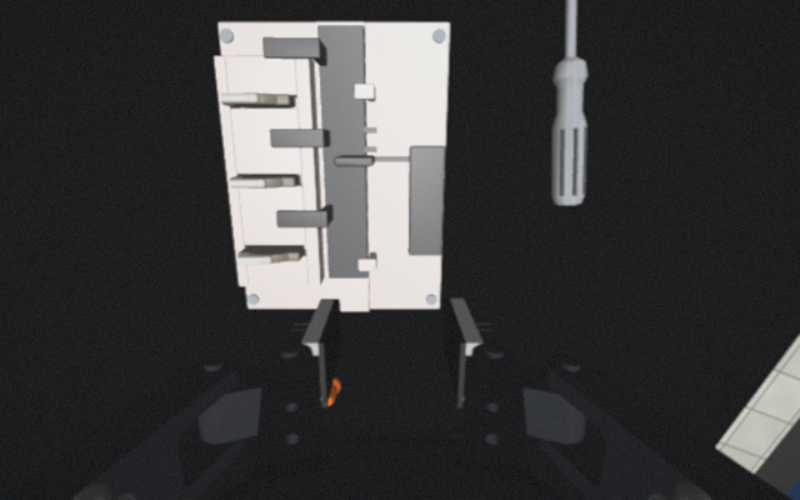

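The bolt is open, with its ribs at (370,130) and (370,149) past the tooth at (390,159). The catch is up, and the cans are in their slots and uncovered.

```bash
python3 -c "
from workcell import r
print(r.finish_job())"
```

```text
the job is handed in; nothing more can be done
None
```

The stand is unlocked: the bolt is locked open, the catch is back up, the cans are in their slots and the arm is clear. I handed the job in at about 13.7 s; the hand-in gives no verdict.

With the fingers about 40 mm apart, one tip held the catch about 9 mm down. The other pushed the tab until the bolt hit its end stop, at about 29 mm of travel and 17 N. I then backed off and rose clear.

**Last checks**
- **Bolt:** the tab centre is at stand y of about +15 mm, so the bolt value is about 30 mm. Both ribs are past the tooth.
- **Catch:** its top is at 43.9 mm, so it is fully up.
- **Bystanders:** before and after pictures show no change for the driver, magnifier and lead cap.
- **Cans:** all three are in their slots. I judged this by eye in the last wrist picture and did not measure it.

**Readings that failed or disagreed**
- **Bar end:** the last reading (84 mm) disagrees with the 104 mm taken at the end stop. I put it down to the higher viewpoint and did not chase it; the tab reading and the picture both show the bolt open.
- **Catch height:** two automatic readings near the end of the push, and the wide one in the final check, picked up the gripper instead. A narrower strip gave 35.1 mm at the end stop.
- **Stand pose:** the first estimate was 2–4 mm off in y, which I corrected on the way. I also added 1.5 mm in x, which the next view suggested was not needed, but both tips still had room.

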